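# Edge a spacer plate out of its pick lane and lay it in the order tray

## Task

Pick the flat plate with the single large hole in its middle for this order. Slide it along its lane until about a third of its length sticks out over the stand's front edge (the edge nearest the robot) so that it can be pinched there; then take it across and set it down, held to the last, gently, without a drop, flat inside the cardboard tray. Do not let it fall on the bench, and leave the other two plates where they lie.

Things in the scene. Friction and masses are not known exactly. Their poses are not given: they have to be found in the camera images.
- plate: The wanted part: flat bare aluminium plate, 140 (x) x 50 (y) x 8 (z) mm, about 0.14 kg, with one round 26 mm hole through its middle. Origin: centre of its underside; x along its length, z up. It lies in one of the three lanes (which one varies), its length along the lane.
- two_hole: Bystander plate of the same metal and size, with two 14 mm holes, one near each end. Origin: centre of its underside, x along its length. Lies in another lane.
- fork: Bystander plate of the same metal and size, with a 22 mm wide open slot 70 mm long from its -x end (a fork). Origin: centre of its underside, x along its length. Lies in another lane.
- stand: Fixed dark steel stand, 230 (x) x 200 (y) mm. Three lanes side by side run along its x, open at both ends; lane floors 60 mm above the bench. Lanes 56 mm wide, centres at y = -64, 0, +64 mm, parted and flanked by rails 8 mm wide, 10 mm high, so fingers cannot get beside a plate. Rear edge at x = +115 mm. Origin: centre of the underside, on the bench.
- tray: Fixed shallow open cardboard tray, 250 (x) x 170 (y) x 20 (z) mm outside, walls and floor 5 mm thick, so inside 240 x 160 mm and 15 mm deep. Origin: centre of its underside, on the bench.
- front_edge (a point): Middle of the stand's front edge (nearest the robot), at lane floor height, at stand x = -115 mm, y = 0; same axes as the stand. Ahead of it (-x) is free space down to the bench. Plates start with their front end 10 to 40 mm behind this edge, and 40 mm or more of free lane behind their rear end. They slide easily but tip off if their middle passes the edge.
There are look-alikes about, which are no part of the job. Leave any blue look-alike of the plate alone.

How it is judged:
By the outcome, as a careful person would: the job done as asked, in the order asked, and still so for the second after the job is handed in, with the robot touching nothing.
It also fails if it takes over 48 s, if anything falls off the work surface, if the arm or the gripper's body presses on something with over 40 N, if the wrist force passes 120 N, or if a joint passes its speed limit or range.

## Robot

A 6-joint arm with a two-finger parallel gripper is mounted at the origin on the work surface. World frame = base frame: x ahead of the robot, y to its left, z up, the work surface at z = 0. Lengths are in m, angles in degrees, forces in N, time in s.
With the tool pointing down it reaches from about 0.325 to 0.775 m from the base axis. Payload 9.3 kg.
Tool frame: the origin (TCP) lies at the very end of the fingers, on their centre line; the grasp point (between the pads) lies 19 mm behind it; z points along the fingers, y is the direction in which the jaws open and shut (so a half turn about z gives the same grasp; the last joint's range is limited). The gripper opens to 85 mm and grips with 20 to 120 N. Pads are 22 mm wide; open, the fingers measure 114 mm over their backs; the gripper's body (76 mm by 85 mm) begins 54 mm behind the grasp point. The pads swing forward as they close: fully open they stand 13 mm farther back than shut.
Start: joints at [-74.977, 14.817, 1.232, 76.415, 0, 81.257], TCP at [0.222, -0.503, 0.231] pointing down, gripper open.
Joint ranges: [-174.27, 174.27], [-52.1, 104.24], [-59.71, 78.15], [-110.17, 111.67], [-87.03, 83.33], [-180, 180]. Speed limits (degrees/s): [127.2, 127.2, 159.86, 180, 180, 180].

## Interface

Orientations are given as a 3x3 rotation matrix whose columns are the frame's x, y, z axes.
In Python, from cell import monitor, eyes, env gives the robot as it stands.
- The arm moves only by the tool step_arm, never from a script. Its argument "steps" is a list of rows, each a list of 7 numbers: the shift along the tool's x, y, z in units of 25 mm (1.0 is 25 mm), then the turn, a rotation vector about the tool's x, y, z in units of 6 degrees (1.0 is 6 degrees), then the gripper command: -1 is shut, 1 is fully open, values between are in proportion. In form: [[dx, dy, dz, rx, ry, rz, gripper], ...]. A call has 1 to 12 rows; each row shifts and turns the commanded pose from where the row before left it, along the tool's axes as they then stand; what a row does not reach is not made up. A row lasts 1/12 s, in which the tool goes at most 41.7 mm and 7.16 degrees, less where a joint would pass 70% of its speed; a pose out of reach is approached as far as the arm can. A call is refused whole if a number of a shift passes 1 or a number of a turn 1, either way. A call with a gripper value outside its range is refused whole. The fingers move at their own pace and stop on an object; "grip_force" is the grip in N (left out, the last holds). Time passes only in rows, so rows that do not move let the fingers close. It gives the time, the measured TCP pose, the force and the opening at its end, in the units of the state.
- monitor.get_obs(): the state, without advancing time (a new reading comes with each control period).
- eyes.read_camera(name): name is "side" or "top"; returns a dict with "image" (480x640x3 uint8, blue, green, red), "z_map" (480x640 float32, m along the optical axis (not along the pixel's ray), 0 where there is no reading), "mtx" (3x3 intrinsics, pixels), "cam_to_world" (4x4, takes a point from camera to world coordinates). Camera axes: x right, y down, z forward; pixel columns grow to the right and rows downward; lengths in m; the calibration is good to about 2 mm. A picture is of the moment at which its call begins.
- env.finish_job(): hands the job in, once; it reports no verdict.
The state is a dict: "clock": time; "joint_positions": joint angles; "qvel": joint speeds; "joint_efforts": joint torques, N m; "ee_pos": TCP position; "eef_rot": TCP orientation; "contact_force": force on the tool from outside, world axes, zero at the start; "torque": the same for the moment, N m; "width": finger opening in m.
Only numpy, scipy, OpenCV 4.12 (cv2) and the standard library are available. Lean on these libraries where they do the work, as an engineer would, in place of code of your own. Each camera call takes 0.05 s, during which the arm holds its last target. There are 200 camera calls.

## Working session

There is one attempt and no reset: what is moved stays moved. The work goes in short steps, Python scripts to look and compute and a tool call to move; the robot and the scene stay as the last step left them, time stands still between calls to the robot, and variables do not carry over. Pictures are saved under pics/ and viewed, about 8 in all and at most 12, crops included, and the job is handed in when it is done.

Besides the shell and the picture viewer there is one more tool, called after "Emit:" by a JSON object that holds its "op" and its "data". step_arm: Moves the arm, as the interface text tells. Its arguments: {"type":"object","properties":{"steps":{"type":"array","items":{"type":"array","items":{"type":"number"}}},"grip_force":{"type":"number"}},"required":["steps"]}

```bash
mkdir -p pics; python3 - <<'E'
from cell import monitor, eyes, env
import cv2,numpy as np,pickle
s=monitor.get_obs();print(s)
for n in("top","side"):
    d=eyes.read_camera(n);cv2.imwrite(f"pics/{n}0.png",d["image"]);pickle.dump(d,open(f"{n}0.pkl","wb"));print(n,d["mtx"],d["cam_to_world"].round(4))
E
```

```text
{'clock': 0.0, 'joint_positions': array([-7.49764113e+01,  1.48517314e+01,  1.18872078e+00,  7.64156853e+01,
       -6.48834037e-04,  8.12563525e+01]), 'qvel': array([ 0.01210287, -0.01202237, -0.01138759, -0.02676797,  0.05178965,
       -0.02922072]), 'joint_efforts': array([ 1.22675879e-04, -5.55639410e+01,  3.44528246e+01,  1.39228153e-02,
       -1.67600028e-04,  1.16430871e-05]), 'ee_pos': array([ 0.22157654, -0.50307796,  0.23064985]), 'eef_rot': array([[ 9.15190313e-01,  4.03021782e-01, -3.66972214e-04],
       [ 4.03021901e-01, -9.15189377e-01,  1.32362044e-03],
       [ 1.97598795e-04, -1.35926244e-03, -9.99999057e-01]]), 'contact_force': array([ 0.29032702, -0.04908074,  0.08884885]), 'torque': array([ 0.01404465,  0.01769933, -0.00787864]), 'width': 0.08540959333889539}
top [[483.14099001   0.         314.18808103]
 [  0.         483.14099001 234.58145845]
 [  0.           0.           1.        ]] [[-0.0205 -0.9878  0.1542  0.3785]
 [-0.9993  0.0156 -0.0329  0.0223]
 [ 0.0301 -0.1548 -0.9875  0.8942]
 [ 0.      0.      0.      1.    ]]
side [[488.49574036   0.         319.11683487]
 [  0.         488.49574036 238.61399608]
 [  0.           0.           1.        ]] [[-0.8975 -0.2746  0.345   0.2259]
 [-0.4405  0.5941 -0.6731  0.5316]
 [-0.0201 -0.7561 -0.6542  0.5833]
 [ 0.      0.      0.      1.    ]]
```

View pics/top0.png

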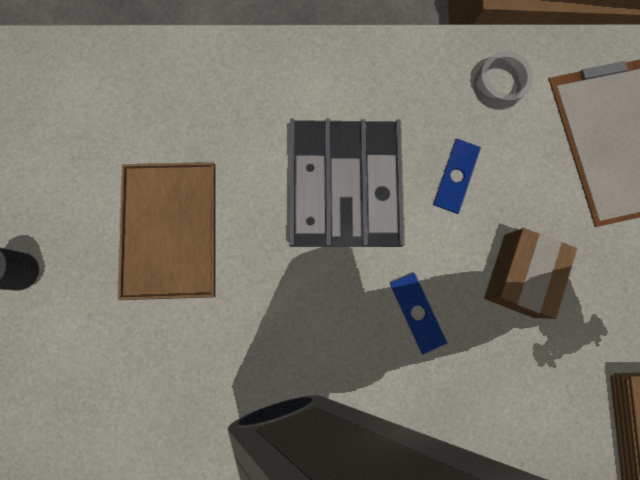

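View pics/side0.png

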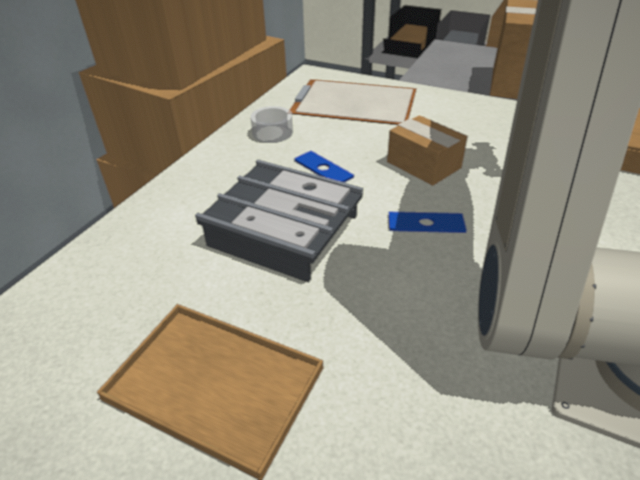

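The top view shows three silver plates on the stand: two-hole at (310,195), fork at (346,200) and single centre hole at (382,193). There are also two blue look-alikes at (456,176) and (418,313). The bare aluminium plate at (382,193), with one large hole in the right-hand lane, fits the description. In the side view its hole is at (310,186). I'll confirm with a crop and measure.

```bash
cat > h.py <<'E'
import numpy as np,cv2,pickle
def ray(d,u,v):
    K=d["mtx"];T=d["cam_to_world"]
    return T[:3,3],T[:3,:3]@np.array([(u-K[0,2])/K[0,0],(v-K[1,2])/K[1,1],1])
def atz(d,u,v,z):
    o,r=ray(d,u,v);return o+r*(z-o[2])/r[2]
def depth(d,u,v):
    o,r=ray(d,u,v);return o+r*d["z_map"][int(round(v)),int(round(u))]
def tri(d1,p1,d2,p2):
    o1,r1=ray(d1,*p1);o2,r2=ray(d2,*p2)
    s=np.linalg.lstsq(np.c_[r1,-r2],o2-o1,rcond=None)[0]
    a,b=o1+s[0]*r1,o2+s[1]*r2;return (a+b)/2,np.linalg.norm(a-b)
E
python3 - <<'E'
from h import *
t=pickle.load(open("top0.pkl","rb"));s=pickle.load(open("side0.pkl","rb"))
a=cv2.resize(t["image"][110:260,280:410],None,fx=4,fy=4,interpolation=cv2.INTER_CUBIC)
b=cv2.resize(s["image"][150:280,190:370],None,fx=4,fy=4,interpolation=cv2.INTER_CUBIC)[:, :]
cv2.imwrite("pics/c1.png",a);cv2.imwrite("pics/c2.png",b)
for n,p in dict(plate=(382,215),lanefloor=(384,140),fork=(337,170),rail=(364,150),tray=(168,230),bench=(250,100)).items():print(n,depth(t,*p).round(4))
print("hole tri",tri(t,(382,193.5),s,(310,186)))
for p in [(122,165),(214,163),(215,296),(120,298)]:print("tray",atz(t,*p,.02).round(4))
E
```

```text
plate [ 0.5401 -0.1244  0.0692]
lanefloor [ 0.6809 -0.1359  0.0582]
fork [ 0.623  -0.0481  0.067 ]
rail [ 0.6591 -0.0974  0.0678]
tray [0.5304 0.2632 0.0042]
bench [0.7849 0.1121 0.0022]
hole tri (array([ 0.57926639, -0.12659369,  0.06646152]), np.float64(7.434998928047354e-05))
tray [0.651  0.3465 0.02  ]
tray [0.653  0.1772 0.02  ]
tray [0.4069 0.1726 0.02  ]
tray [0.4066 0.3401 0.02  ]
```

View pics/c1.png

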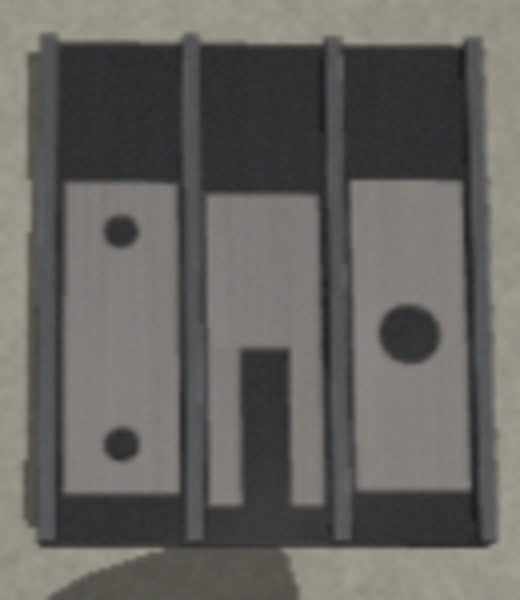

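View pics/c2.png

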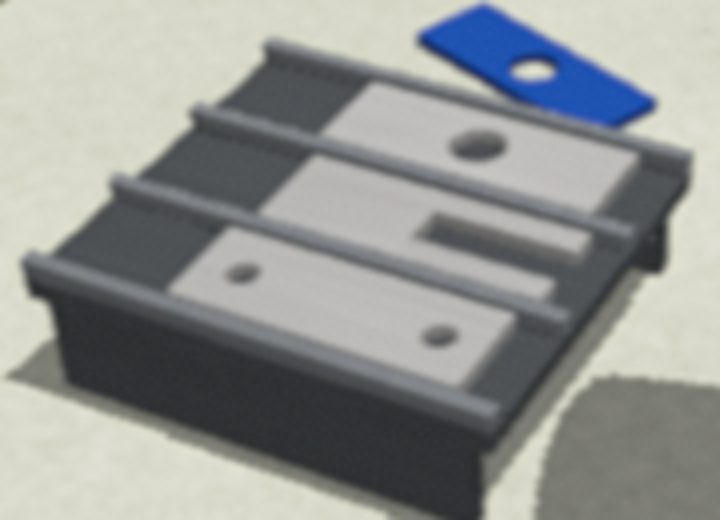

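The crops confirm it: the right-hand lane holds the bare plate with one large central hole at crop (408,334). Next I'll work out the exact ends, the stand's axis and the tray frame. Meanwhile I'll turn the tool so that the jaws open along world y.

```bash
python3 - <<'E'
from h import *
t=pickle.load(open("top0.pkl","rb"));s=pickle.load(open("side0.pkl","rb"))
T=lambda u,v:((u+.5)/4-.5+280,(v+.5)/4-.5+110)
S=lambda u,v:((u+.5)/4-.5+190,(v+.5)/4-.5+150)
for n,p in dict(rearL=(350,180),rearR=(463,180),frontR=(470,490),frontL=(357,492),hole=(409,334)).items():print(n,atz(t,*T(*p),.068).round(4))
for n,p in dict(edgeR=(478,546),edgeL=(352,546),edgeLL=(45,545)).items():print(n,atz(t,*T(*p),.06).round(4))
for n,p in dict(railRrear=(474,40),railRfront=(488,540),railLrear=(48,36),railLfront=(47,540)).items():print(n,atz(t,*T(*p),.07).round(4))
print(tri(t,T(409,334),s,S(479,145)))
print("rear corner",tri(t,T(350,180),s,S(322,130)), tri(t,T(463,180),s,S(375,82)))
E
```

```text
rearL [ 0.6504 -0.1027  0.068 ]
rearR [ 0.6499 -0.1533  0.068 ]
frontR [ 0.5096 -0.1499  0.068 ]
frontL [ 0.5095 -0.1004  0.068 ]
hole [ 0.5796 -0.1261  0.068 ]
edgeR [ 0.486  -0.1539  0.06  ]
edgeL [ 0.4869 -0.0985  0.06  ]
edgeLL [0.4895 0.0355 0.06  ]
railRrear [ 0.7147 -0.161   0.07  ]
railRfront [ 0.4872 -0.1562  0.07  ]
railLrear [0.7182 0.031  0.07  ]
railLfront [0.4904 0.0344 0.07  ]
(array([ 0.58013356, -0.12628608,  0.0666416 ]), np.float64(0.0004058728658595654))
rear corner (array([ 0.64978624, -0.10226598,  0.07023712]), np.float64(0.00028406471725267034)) (array([ 0.65069025, -0.1537008 ,  0.06599464]), np.float64(0.00037608137530551486))
```

Emit:
{"op": "step_arm", "data": {"steps": [[0, 0, 0, 0, 0, -1, -1], [0, 0, 0, 0, 0, -1, -1], [0, 0, 0, 0, 0, -1, -1], [0, 0, 0, 0, 0, -1, -1], [0, 0, 0, 0, 0, -1, -1], [0, 0, 0, 0, 0, -1, -1], [0, 0, 0, 0, 0, -1, -1], [0, 0, 0, 0, 0, -1, -1], [0, 0, 0, 0, 0, -1, -1], [0, 0, 0, 0, 0, -1, -1], [0, 0, 0, 0, 0, -1, -1], [0, 0, 0, 0, 0, -1, -1]]}}

```text
clock: 1.1
ee_pos: [0.2216, -0.5032, 0.2309]
eef_rot: [[-0.106, 0.994, -0.0], [0.994, 0.106, 0.001], [0.001, -0.0, -1.0]]
contact_force: [-0.7, 0.3, 0.4]
width: 0.0001
```

Emit:
{"op": "step_arm", "data": {"steps": [[0, 0, 0, 0, 0, -1, -1], [0, 0, 0, 0, 0, -1, -1], [0, 0, 0, 0, 0, -1, -1], [0, 0, 0, 0, 0, -1, -1], [0, 0, 0, 0, 0, -1, -1], [0, 0, 0, 0, 0, -1, -1], [0, 0, 0, 0, 0, -1, -1], [0, 0, 0, 0, 0, -1, -1], [0, 0, 0, 0, 0, -1, -1], [0, 0, 0, 0, 0, -1, -1], [0, 0, 0, 0, 0, -1, -1], [0, 0, 0, 0, 0, -1, -1]]}}

```text
clock: 2.1
ee_pos: [0.2216, -0.5032, 0.2309]
eef_rot: [[-0.978, 0.207, -0.0], [0.207, 0.978, 0.001], [0.0, 0.001, -1.0]]
contact_force: [0.3, -0.2, -0.2]
width: 0.0001
```

Emit:
{"op": "step_arm", "data": {"steps": [[0, 0, 0, 0, 0, -0.92, -1], [0, 0, 0, 0, 0, -0.92, -1], [-0.886, 0.766, 0, 0, 0, 0, -1], [-0.886, 0.766, 0, 0, 0, 0, -1], [-0.886, 0.766, 0, 0, 0, 0, -1], [-0.886, 0.766, 0, 0, 0, 0, -1], [-0.886, 0.766, 0, 0, 0, 0, -1], [-0.886, 0.766, 0, 0, 0, 0, -1], [-0.886, 0.766, 0, 0, 0, 0, -1], [-0.886, 0.766, 0, 0, 0, 0, -1], [-0.886, 0.766, 0, 0, 0, 0, -1], [-0.886, 0.766, 0, 0, 0, 0, -1]]}}

```text
clock: 3.1
ee_pos: [0.448, -0.3153, 0.231]
eef_rot: [[-1.0, 0.021, -0.0], [0.021, 1.0, 0.0], [0.0, 0.0, -1.0]]
contact_force: [0.2, -0.2, -0.5]
width: -0.0002
```

Emit:
{"op": "step_arm", "data": {"steps": [[-0.886, 0.766, 0, 0, 0, 0, -1], [-0.886, 0.766, 0, 0, 0, 0, -1], [-0.886, 0.766, 0, 0, 0, 0, -1], [-0.886, 0.766, 0, 0, 0, 0, -1], [-0.886, 0.766, 0, 0, 0, 0, -1], [-0.886, 0.766, 0, 0, 0, 0, -1], [-0.886, 0.766, 0, 0, 0, 0, -1], [-0.886, 0.766, 0, 0, 0, 0, -1], [-0.886, 0.766, 0, 0, 0, 0, -1], [-0.886, 0.766, 0, 0, 0, 0, -1], [0, 0, 0, 0, 0, 0, -1], [0, 0, 0, 0, 0, 0, -1]]}}

```text
clock: 4.1
ee_pos: [0.6732, -0.1284, 0.2299]
eef_rot: [[-1.0, 0.019, -0.002], [0.019, 1.0, 0.001], [0.002, 0.0, -1.0]]
contact_force: [-0.4, -0.4, 0.1]
width: -0.0
```

Emit:
{"op": "step_arm", "data": {"steps": [[0, 0, 1, 0, 0, 0, -1], [0, 0, 1, 0, 0, 0, -1], [0, 0, 1, 0, 0, 0, -1], [0, 0, 1, 0, 0, 0, -1], [0, 0, 1, 0, 0, 0, -1], [0, 0, 0.8, 0, 0, 0, -1], [0, 0, 0, 0, 0, 0, -1], [0, 0, 0.2, 0, 0, 0, -1], [0, 0, 0.2, 0, 0, 0, -1], [0, 0, 0.2, 0, 0, 0, -1], [0, 0, 0.2, 0, 0, 0, -1], [0, 0, 0, 0, 0, 0, -1]]}}

```text
clock: 5.1
ee_pos: [0.6724, -0.1296, 0.0659]
eef_rot: [[-1.0, 0.021, -0.0], [0.021, 1.0, 0.0], [0.0, 0.0, -1.0]]
contact_force: [-0.1, -0.4, 0.6]
width: 0.0002
```

```bash
python3 - <<'E'
from cell import eyes,monitor
import cv2,numpy as np
a=eyes.read_camera("top")["image"][90:290,270:430];b=eyes.read_camera("side")["image"][90:290,180:380]
cv2.imwrite("pics/p1.png",cv2.resize(np.hstack([a,b]),None,fx=2.2,fy=2.2,interpolation=cv2.INTER_CUBIC));s=monitor.get_obs();print(s["ee_pos"],s["contact_force"])
E
```

```text
[ 0.67259456 -0.12966648  0.06651565] [0.6363898  0.37786782 0.7604935 ]
```

View pics/p1.png

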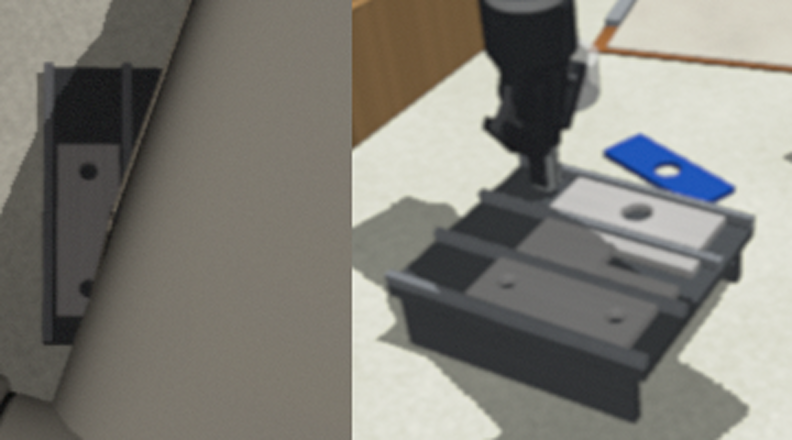

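The fingers stand in the wanted lane behind the plate's rear end (side crop (543,185)). I'll lower slightly and pull.

Emit:
{"op": "step_arm", "data": {"steps": [[0, 0, 0.12, 0, 0, 0, -1], [0.2, 0, 0, 0, 0, 0, -1], [0.2, 0, 0, 0, 0, 0, -1], [0.2, 0, 0, 0, 0, 0, -1], [0.2, 0, 0, 0, 0, 0, -1], [0.2, 0, 0, 0, 0, 0, -1], [0.2, 0, 0, 0, 0, 0, -1], [0.2, 0, 0, 0, 0, 0, -1], [0.2, 0, 0, 0, 0, 0, -1], [0.2, 0, 0, 0, 0, 0, -1], [0.1, 0, 0, 0, 0, 0, -1], [0, 0, 0, 0, 0, 0, -1]]}}

```text
clock: 6.2
ee_pos: [0.6244, -0.1287, 0.0634]
eef_rot: [[-1.0, 0.021, -0.0], [0.021, 1.0, -0.0], [0.0, -0.0, -1.0]]
contact_force: [0.1, -0.2, -0.6]
width: -0.0002
```

```bash
python3 - <<'E'
from cell import eyes,monitor
import cv2,numpy as np,pickle
d=eyes.read_camera("side");pickle.dump(d,open("s2.pkl","wb"));b=d["image"][150:280,220:370]
cv2.imwrite("pics/p2.png",cv2.resize(b,None,fx=4,fy=4,interpolation=cv2.INTER_CUBIC));s=monitor.get_obs();print(s["ee_pos"],s["contact_force"])
E
```

```text
[ 0.62472144 -0.1286908   0.06339551] [-0.49765085 -0.91573484 -0.41179833]
```

View pics/p2.png

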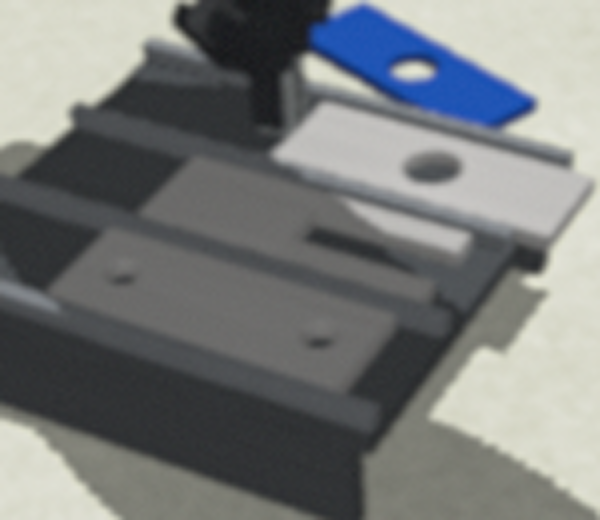

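The plate is moving: its hole is at crop (433,167) and its front end is already past the edge. I'll compute where it stands.

```bash
python3 - <<'E'
from h import *
d=pickle.load(open("s2.pkl","rb"))
S=lambda u,v:((u+.5)/4-.5+220,(v+.5)/4-.5+150)
for n,p in dict(hole=(432,166),frontR=(592,184),frontL=(548,238),rearL=(272,157)).items():print(n,atz(d,*S(*p),.068).round(4))
E
```

```text
hole [ 0.5416 -0.1234  0.068 ]
frontR [ 0.4706 -0.1406  0.068 ]
frontL [ 0.4731 -0.0958  0.068 ]
rearL [ 0.6114 -0.0994  0.068 ]
```

Emit:
{"op": "step_arm", "data": {"steps": [[0.2, 0, 0, 0, 0, 0, -1], [0.2, 0, 0, 0, 0, 0, -1], [0.2, 0, 0, 0, 0, 0, -1], [0.2, 0, 0, 0, 0, 0, -1], [0.2, 0, 0, 0, 0, 0, -1], [0.15, 0, 0, 0, 0, 0, -1], [0.1, 0, 0, 0, 0, 0, -1], [0, 0, 0, 0, 0, 0, -1], [-0.3, 0, 0, 0, 0, 0, -1], [-0.1, 0, 0, 0, 0, 0, -1], [0, 0, -0.5, 0, 0, 0, -1], [0, 0, -1, 0, 0, 0, -1]]}}

```text
clock: 7.25
ee_pos: [0.6029, -0.1278, 0.0982]
eef_rot: [[-1.0, 0.021, -0.005], [0.021, 1.0, 0.002], [0.005, 0.002, -1.0]]
contact_force: [-0.1, 0.6, -0.2]
width: -0.0001
```

Emit:
{"op": "step_arm", "data": {"steps": [[0, 0, -1, 0, 0, 0, 1], [0, 0, -1, 0, 0, 0, 1], [0, 0, -1, 0, 0, 0, 1], [0, 0, 0, 0, 0, 0, 1], [0, 0, 0, 0, 0, 0, 1], [0, 0, 0, 0, 0, 0, 1]]}}

```text
clock: 7.75
ee_pos: [0.6039, -0.1282, 0.1751]
eef_rot: [[-1.0, 0.021, -0.001], [0.021, 1.0, 0.0], [0.001, 0.0, -1.0]]
contact_force: [0.2, -1.1, 0.1]
width: 0.0724
```

```bash
python3 - <<'E'
from cell import eyes,monitor
import cv2,numpy as np,pickle
d=eyes.read_camera("side");pickle.dump(d,open("s3.pkl","wb"));b=d["image"][150:280,220:370]
cv2.imwrite("pics/p3.png",cv2.resize(b,None,fx=4,fy=4,interpolation=cv2.INTER_CUBIC));s=monitor.get_obs();print(s["ee_pos"],s["contact_force"],s["width"])
E
```

```text
[ 0.60358241 -0.12808128  0.17459718] [-0.44742808  1.66459221 -1.1022571 ] 0.07919322802454266
```

View pics/p3.png

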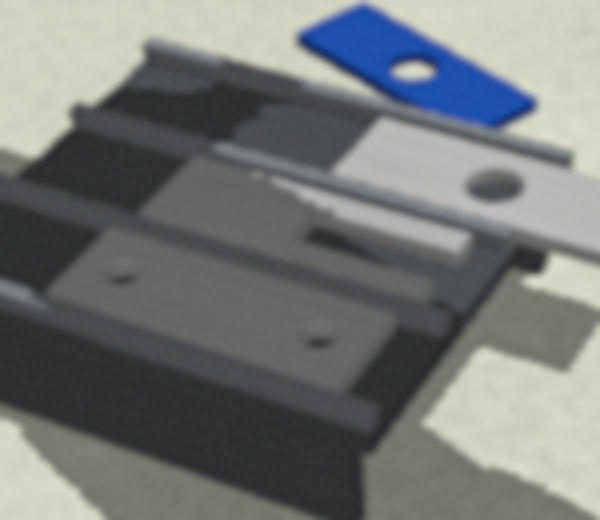

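The plate lies flat with its hole at crop (495,185), still on the stand, and the overhang runs out of the crop to the right. I'll compute its place and move above the overhang.

```bash
python3 - <<'E'
from h import *
d=pickle.load(open("s3.pkl","rb"))
S=lambda u,v:((u+.5)/4-.5+220,(v+.5)/4-.5+150)
for n,p in dict(hole=(494.5,184.5),rearR=(382,118),rearL=(334,169)).items():print(n,atz(d,*S(*p),.068).round(4))
E
```

```text
hole [ 0.5101 -0.1222  0.068 ]
rearR [ 0.5796 -0.1487  0.068 ]
rearL [ 0.5811 -0.1029  0.068 ]
```

Emit:
{"op": "step_arm", "data": {"steps": [[0.8, 0, 0, 0, 0, 0, 1], [0.8, 0, 0, 0, 0, 0, 1], [0.8, 0, 0, 0, 0, 0, 1], [0.8, 0, 0, 0, 0, 0, 1], [0.8, 0, 0, 0, 0, 0, 1], [0.8, 0, 0, 0, 0, 0, 1], [0.8, 0, 0, 0, 0, 0, 1], [0.1, 0, 0, 0, 0, 0, 1], [0, 0, 1, 0, 0, 0, 1], [0, 0, 0.6, 0, 0, 0, 1], [0, 0, 0, 0, 0, 0, 1], [0, 0, 0, 0, 0, 0, 1]]}}

```text
clock: 8.8
ee_pos: [0.4611, -0.1251, 0.135]
eef_rot: [[-1.0, 0.021, -0.002], [0.021, 1.0, 0.001], [0.002, 0.001, -1.0]]
contact_force: [0.1, 0.3, 0.9]
width: 0.0853
```

Emit:
{"op": "step_arm", "data": {"steps": [[0, 0, 0.6, 0, 0, 0, 1], [0, 0, 0.6, 0, 0, 0, 1], [0, 0, 0.5, 0, 0, 0, 1], [0, 0, 0.4, 0, 0, 0, 1], [0, 0, 0.4, 0, 0, 0, 1], [0, 0, 0.3, 0, 0, 0, 1], [0, 0, 0.18, 0, 0, 0, 1], [0, 0, 0, 0, 0, 0, 1], [0, 0, 0, 0, 0, 0, 1]]}}

```text
clock: 9.55
ee_pos: [0.4616, -0.1254, 0.0616]
eef_rot: [[-1.0, 0.021, 0.0], [0.021, 1.0, -0.0], [-0.0, -0.0, -1.0]]
contact_force: [0.2, 0.3, 1.3]
width: 0.0854
```

Emit:
{"op": "step_arm", "data": {"steps": [[0, 0, 0, 0, 0, 0, -1], [0, 0, 0, 0, 0, 0, -1], [0, 0, 0, 0, 0, 0, -1], [0, 0, 0, 0, 0, 0, -1], [0, 0, 0, 0, 0, 0, -1], [0, 0, 0, 0, 0, 0, -1], [0, 0, 0, 0, 0, 0, -1], [0, 0, 0, 0, 0, 0, -1]], "grip_force": 70}}

```text
clock: 10.22
ee_pos: [0.4614, -0.1253, 0.0617]
eef_rot: [[-1.0, 0.021, 0.001], [0.021, 1.0, -0.0], [-0.001, -0.0, -1.0]]
contact_force: [-1.8, 1.1, 6.2]
width: 0.0467
```

```bash
python3 - <<'E'
from cell import eyes,monitor
import cv2,numpy as np,pickle
d=eyes.read_camera("side");pickle.dump(d,open("s4.pkl","wb"));b=d["image"][120:260,270:430]
cv2.imwrite("pics/p4.png",cv2.resize(b,None,fx=4,fy=4,interpolation=cv2.INTER_CUBIC));s=monitor.get_obs();print(s["ee_pos"],s["contact_force"],s["width"])
E
```

```text
[ 0.46147194 -0.12529155  0.06169158] [-1.92895534  1.74535665  5.36441867] 0.0464739168697495
```

View pics/p4.png

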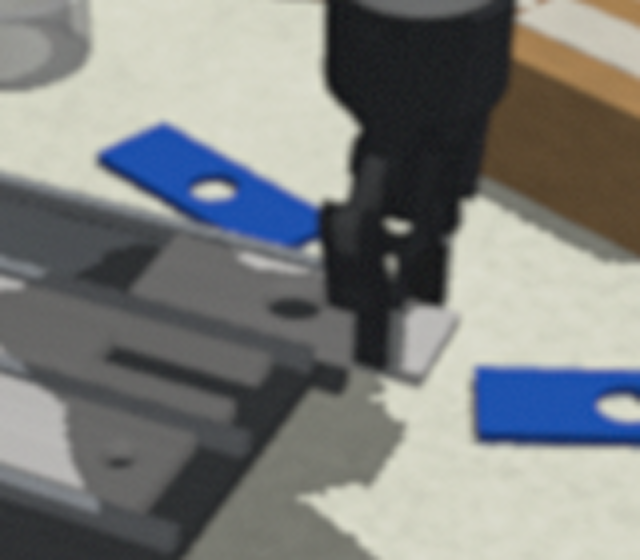

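The near finger covers the plate's side at crop (375,340), with the front end sticking out at (458,318) and (415,380). A width of 46.5 mm is less than the 50 mm expected, so I'll check the pitch before lifting.

```bash
python3 - <<'E'
from h import *
d=pickle.load(open("s4.pkl","rb"))
S=lambda u,v:((u+.5)/4-.5+270,(v+.5)/4-.5+120)
for n,p in dict(hole=(294,308),frontR=(459,318),frontL=(415,376)).items():
  for z in(.06,.064,.068,.072):print(n,atz(d,*S(*p),z).round(4))
b=d["image"][180:225,330:400]
cv2.imwrite("pics/p5.png",cv2.resize(b,None,fx=10,fy=10,interpolation=cv2.INTER_CUBIC)*1)
E
```

```text
hole [ 0.5136 -0.1297  0.06  ]
hole [ 0.5114 -0.1247  0.064 ]
hole [ 0.5092 -0.1196  0.068 ]
hole [ 0.507  -0.1146  0.072 ]
frontR [ 0.4431 -0.1536  0.06  ]
frontR [ 0.4414 -0.1483  0.064 ]
frontR [ 0.4398 -0.1431  0.068 ]
frontR [ 0.4381 -0.1379  0.072 ]
frontL [ 0.4456 -0.1058  0.06  ]
frontL [ 0.4439 -0.101   0.064 ]
frontL [ 0.4422 -0.0961  0.068 ]
frontL [ 0.4405 -0.0912  0.072 ]
```

Emit:
{"op": "step_arm", "data": {"steps": [[0, 0, -0.05, 0, 0, 0, -1], [0, 0, -0.05, 0, 0, 0, -1], [0, 0, 0, 0, 0, 0, -1], [0, 0, 0, 0, 0, 0, -1]]}}

```text
clock: 10.6
ee_pos: [0.4613, -0.1253, 0.0637]
eef_rot: [[-1.0, 0.021, -0.0], [0.021, 1.0, -0.0], [0.0, -0.0, -1.0]]
contact_force: [0.9, -0.5, -1.3]
width: 0.0466
```

View pics/p5.png

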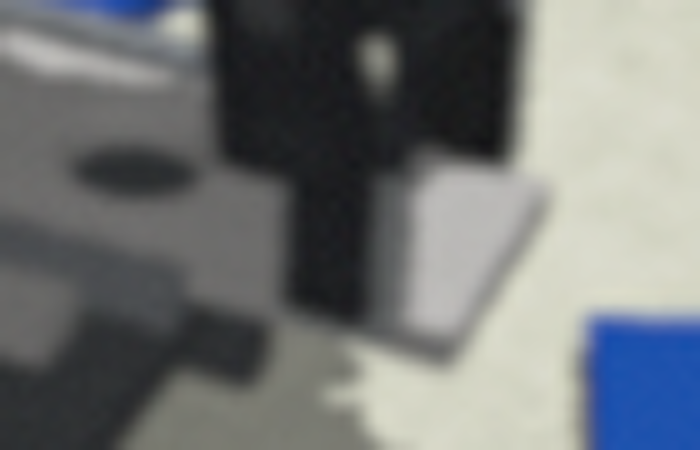

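The tool carries about the plate's weight, but the tips hold only the upper part of its side. I'll set it back and regrasp about 3 mm deeper.

Emit:
{"op": "step_arm", "data": {"steps": [[0, 0, 0.08, 0, 0, 0, -1], [0, 0, 0, 0, 0, 0, -1], [0, 0, 0, 0, 0, 0, 0.6], [0, 0, 0, 0, 0, 0, 0.6], [0, 0, 0, 0, 0, 0, 0.6], [0, 0, 0, 0, 0, 0, 0.6], [0, 0, 0.14, 0, 0, 0, 0.6], [0, 0, 0, 0, 0, 0, 0.6], [0, 0, 0, 0, 0, 0, 0.6]]}}

```text
clock: 11.35
ee_pos: [0.4612, -0.1252, 0.058]
eef_rot: [[-1.0, 0.021, -0.0], [0.021, 1.0, 0.0], [0.0, 0.0, -1.0]]
contact_force: [0.6, -0.3, -0.1]
width: 0.0681
```

Emit:
{"op": "step_arm", "data": {"steps": [[0, 0, 0, 0, 0, 0, -1], [0, 0, 0, 0, 0, 0, -1], [0, 0, 0, 0, 0, 0, -1], [0, 0, 0, 0, 0, 0, -1], [0, 0, 0, 0, 0, 0, -1], [0, 0, 0, 0, 0, 0, -1]], "grip_force": 70}}

```text
clock: 11.85
ee_pos: [0.4613, -0.1253, 0.0586]
eef_rot: [[-1.0, 0.021, 0.0], [0.021, 1.0, -0.0], [-0.0, -0.0, -1.0]]
contact_force: [-2.4, 0.3, 5.3]
width: 0.0477
```

Emit:
{"op": "step_arm", "data": {"steps": [[0, 0, -0.1, 0, 0, 0, -1], [0, 0, -0.2, 0, 0, 0, -1], [0, 0, -0.4, 0, 0, 0, -1], [0, 0, -0.3, 0, 0, 0, -1], [0, 0, 0, 0, 0, 0, -1], [0, 0, 0, 0, 0, 0, -1]]}}

```text
clock: 12.35
ee_pos: [0.4616, -0.1254, 0.0836]
eef_rot: [[-1.0, 0.021, 0.001], [0.021, 1.0, -0.0], [-0.001, -0.0, -1.0]]
contact_force: [-0.6, -0.6, -2.4]
width: 0.0476
```

```bash
python3 - <<'E'
from cell import eyes,monitor
import cv2,numpy as np,pickle
d=eyes.read_camera("side");pickle.dump(d,open("s5.pkl","wb"));b=d["image"][110:230,280:420]
cv2.imwrite("pics/p6.png",cv2.resize(b,None,fx=5,fy=5,interpolation=cv2.INTER_CUBIC));s=monitor.get_obs();print(s["ee_pos"],s["contact_force"],s["torque"],s["width"])
E
```

```text
[ 0.46132256 -0.12526196  0.08322615] [-0.1007008   0.60201252 -1.20934579] [-0.00877077  0.07321443  0.01768727] 0.047667107167859504
```

View pics/p6.png

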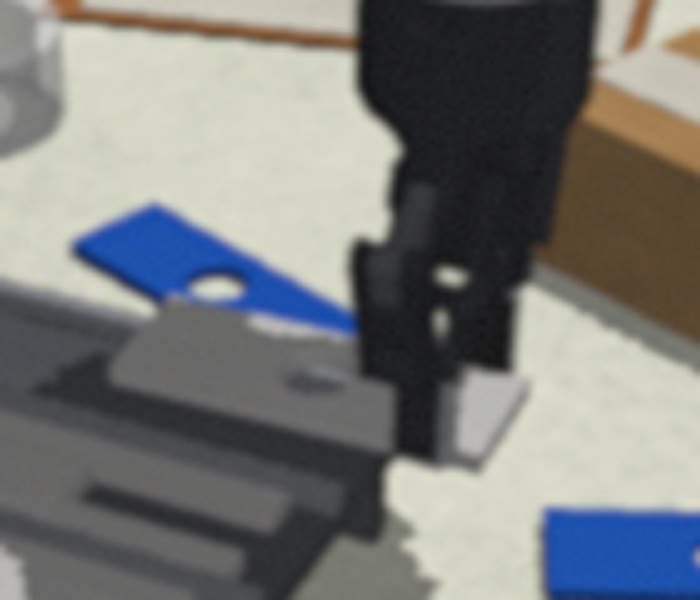

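Lifted clear: the plate is level, with the finger tips about flush with its underside (crop (415,455)), and the moment of 0.07 N m matches its overhang. I'll carry it across.

Emit:
{"op": "step_arm", "data": {"steps": [[0, 0, -0.4, 0, 0, 0, -1], [0, 0, -0.7, 0, 0, 0, -1], [0, 0, -0.7, 0, 0, 0, -1], [0, 0, -0.6, 0, 0, 0, -1], [0, 0, -0.3, 0, 0, 0, -1], [0, 0.3, 0, 0, 0, 0, -1], [0, 0.5, 0, 0, 0, 0, -1], [0, 0.7, 0, 0, 0, 0, -1], [0, 0.7, 0, 0, 0, 0, -1], [0, 0.7, 0, 0, 0, 0, -1], [0, 0.7, 0, 0, 0, 0, -1], [0, 0.7, 0, 0, 0, 0, -1]]}}

```text
clock: 13.4
ee_pos: [0.4625, -0.0158, 0.1494]
eef_rot: [[-1.0, 0.02, -0.002], [0.02, 1.0, 0.001], [0.002, 0.001, -1.0]]
contact_force: [0.6, -0.8, -0.7]
width: 0.0475
```

Emit:
{"op": "step_arm", "data": {"steps": [[0, 0.7, 0, 0, 0, 0, -1], [0, 0.7, 0, 0, 0, 0, -1], [0, 0.7, 0, 0, 0, 0, -1], [0, 0.7, 0, 0, 0, 0, -1], [0, 0.7, 0, 0, 0, 0, -1], [0, 0.7, 0, 0, 0, 0, -1], [0, 0.7, 0, 0, 0, 0, -1], [0, 0.7, 0, 0, 0, 0, -1], [0, 0.7, 0, 0, 0, 0, -1], [0, 0.7, 0, 0, 0, 0, -1], [0, 0.7, 0, 0, 0, 0, -1], [0, 0.7, 0, 0, 0, 0, -1]]}}

```text
clock: 14.4
ee_pos: [0.4665, 0.1939, 0.1493]
eef_rot: [[-1.0, 0.02, -0.002], [0.02, 1.0, -0.0], [0.002, -0.0, -1.0]]
contact_force: [-0.7, 0.4, -1.6]
width: 0.0476
```

Emit:
{"op": "step_arm", "data": {"steps": [[0, 0.7, 0, 0, 0, 0, -1], [0, 0.7, 0, 0, 0, 0, -1], [-0.15, 0.6, 0, 0, 0, 0, -1], [-0.15, 0.4, 0, 0, 0, -0.2, -1], [-0.15, 0.23, 0, 0, 0, -0.2, -1], [0, 0, 0, 0, 0, 0, -1], [0, 0, 0, 0, 0, 0, -1], [0, 0, 0, 0, 0, 0, -1]]}}

```text
clock: 15.07
ee_pos: [0.4802, 0.2572, 0.1505]
eef_rot: [[-1.0, -0.02, -0.001], [-0.02, 1.0, -0.0], [0.001, -0.0, -1.0]]
contact_force: [-0.2, -0.1, -1.0]
width: 0.048
```

```bash
python3 - <<'E'
from cell import eyes,monitor
import cv2,numpy as np,pickle
d=eyes.read_camera("side");pickle.dump(d,open("s6.pkl","wb"));b=d["image"][170:480,80:440]
cv2.imwrite("pics/p7.png",cv2.resize(b,None,fx=1.9,fy=1.9,interpolation=cv2.INTER_CUBIC));s=monitor.get_obs();print(s["ee_pos"],s["contact_force"],s["torque"],s["width"])
E
```

```text
[0.48024518 0.25709567 0.15063317] [ 0.18170933 -0.94005637 -1.44035164] [-0.03532164  0.05316284  0.06043943] 0.04745787628358975
```

View pics/p7.png

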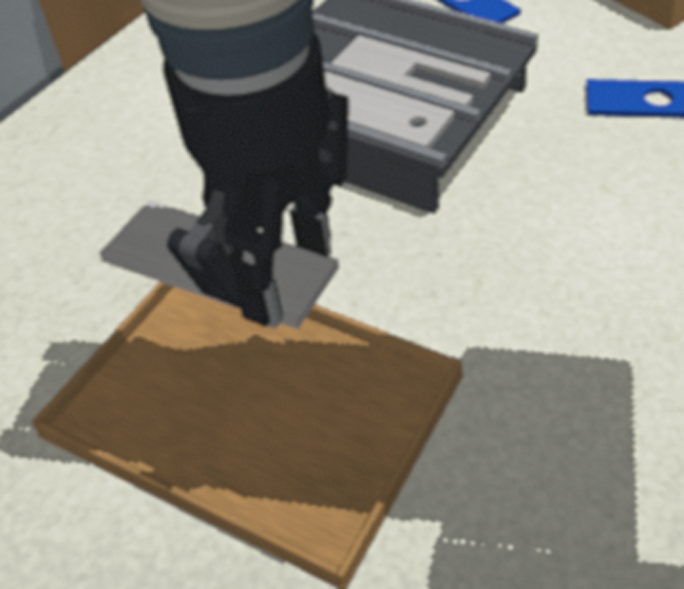

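The plate is held over the tray, the two other plates are unmoved, and the plate's corners are at crop (100,250), (150,207), (338,265) and (297,318). I'll run a quick tilt check.

```bash
python3 - <<'E'
from h import *
d=pickle.load(open("s6.pkl","rb"))
im=np.array([(100,250),(150,206),(338,264),(297,318)],float)/1.9+[80,170]
ob=np.array([(70,25,8),(70,-25,8),(-70,-25,8),(-70,25,8)],float)/1000
for fl in (cv2.SOLVEPNP_IPPE,cv2.SOLVEPNP_ITERATIVE):
  ok,r,t=cv2.solvePnP(ob,im,d["mtx"],None,flags=fl);R=d["cam_to_world"][:3,:3]@cv2.Rodrigues(r)[0]
  print((d["cam_to_world"][:3,:3]@t[:,0]+d["cam_to_world"][:3,3]).round(4),R.round(3))
t=pickle.load(open("top0.pkl","rb"))
print([depth(t,u,v)[2].round(4) for u,v in((150,200),(190,200),(150,270),(190,270))],[depth(t,u,v)[2].round(4) for u,v in((100,200),(240,200))])
E
```

```text
[0.5209 0.2619 0.1496] [[-0.977  0.204  0.066]
 [-0.097 -0.149 -0.984]
 [-0.191 -0.968  0.165]]
[0.5347 0.2559 0.1411] [[ 0.997 -0.072  0.001]
 [ 0.071  0.987 -0.142]
 [ 0.01   0.141  0.99 ]]
[np.float64(0.0071), np.float64(0.0026), np.float64(0.0057), np.float64(0.0053)] [np.float64(-0.0005), np.float64(0.0021)]
```

Emit:
{"op": "step_arm", "data": {"steps": [[0, 0, 0.4, 0, 0, 0, -1], [0, 0, 0.7, 0, 0, 0, -1], [0, 0, 0.7, 0, 0, 0, -1], [0, 0, 0.7, 0, 0, 0, -1], [0, 0, 0.7, 0, 0, 0, -1], [0, 0, 0.7, 0, 0, 0, -1], [0, 0, 0.6, 0, 0, 0, -1], [0, 0, 0.4, 0, 0, 0, -1], [0, 0, 0.3, 0, 0, 0, -1], [0, 0, 0.2, 0, 0, 0, -1], [0, 0, 0, 0, 0, 0, -1], [0, 0, 0, 0, 0, 0, -1]]}}

```text
clock: 16.12
ee_pos: [0.4807, 0.2577, 0.0161]
eef_rot: [[-1.0, -0.021, 0.0], [-0.021, 1.0, 0.0], [-0.0, 0.0, -1.0]]
contact_force: [0.1, -0.3, -1.3]
width: 0.0471
```

```bash
python3 - <<'E'
from cell import eyes,monitor
import cv2,numpy as np,pickle
d=eyes.read_camera("side");pickle.dump(d,open("s7.pkl","wb"));b=d["image"][280:480,90:340]
cv2.imwrite("pics/p8.png",cv2.resize(b,None,fx=2.8,fy=2.8,interpolation=cv2.INTER_CUBIC));s=monitor.get_obs();print(s["ee_pos"],s["contact_force"],s["torque"],s["width"])
E
```

```text
[0.48085357 0.25784263 0.01634977] [ 0.65822863  1.01475737 -1.27433456] [ 0.03451491  0.14310989 -0.0334866 ] 0.04764114867534649
```

View pics/p8.png

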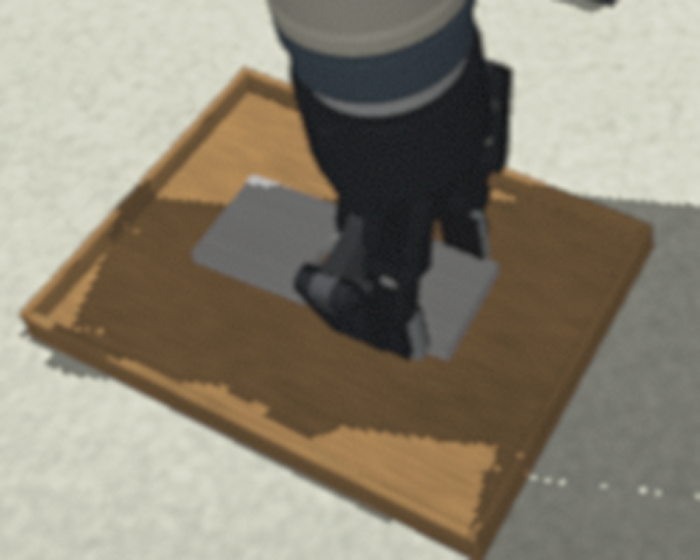

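The plate is level and well inside the tray walls (crop (195,250) to (498,270)), about 1 cm above the floor. I'll lower it slowly.

Emit:
{"op": "step_arm", "data": {"steps": [[0, 0, 0.12, 0, 0, 0, -1], [0, 0, 0.12, 0, 0, 0, -1], [0, 0, 0.08, 0, 0, 0, -1], [0, 0, 0.04, 0, 0, 0, -1], [0, 0, 0, 0, 0, 0, -1], [0, 0, 0, 0, 0, 0, -1]]}}

```text
clock: 16.67
ee_pos: [0.4804, 0.2577, 0.0067]
eef_rot: [[-1.0, -0.021, -0.0], [-0.021, 1.0, -0.0], [0.0, -0.0, -1.0]]
contact_force: [0.0, 0.1, -1.4]
width: 0.0475
```

Emit:
{"op": "step_arm", "data": {"steps": [[0, 0, 0.04, 0, 0, 0, -1], [0, 0, 0, 0, 0, 0, -1], [0, 0, 0, 0, 0, 0, -1]]}}

```text
clock: 16.92
ee_pos: [0.4804, 0.2577, 0.0058]
eef_rot: [[-1.0, -0.021, -0.0], [-0.021, 1.0, 0.0], [0.0, 0.0, -1.0]]
contact_force: [0.0, 0.8, -1.1]
width: 0.0479
```

Emit:
{"op": "step_arm", "data": {"steps": [[0, 0, 0.04, 0, 0, 0, -1], [0, 0, 0, 0, 0, 0, -1], [0, 0, 0, 0, 0, 0, -1]]}}

```text
clock: 17.17
ee_pos: [0.4804, 0.2578, 0.0047]
eef_rot: [[-1.0, -0.021, -0.0], [-0.021, 1.0, -0.0], [0.0, -0.0, -1.0]]
contact_force: [0.1, -0.1, -1.2]
width: 0.0472
```

Emit:
{"op": "step_arm", "data": {"steps": [[0, 0, 0.03, 0, 0, 0, -1], [0, 0, 0, 0, 0, 0, -1], [0, 0, 0, 0, 0, 0, -1]]}}

```text
clock: 17.42
ee_pos: [0.4805, 0.2578, 0.0041]
eef_rot: [[-1.0, -0.021, 0.0], [-0.021, 1.0, 0.0], [-0.0, 0.0, -1.0]]
contact_force: [-0.2, -0.2, 0.1]
width: 0.0477
```

Emit:
{"op": "step_arm", "data": {"steps": [[0, 0, 0.03, 0, 0, 0, -1], [0, 0, 0, 0, 0, 0, -1], [0, 0, 0, 0, 0, 0, -1]]}}

```text
clock: 17.67
ee_pos: [0.4805, 0.2578, 0.0041]
eef_rot: [[-1.0, -0.021, 0.001], [-0.021, 1.0, 0.0], [-0.001, 0.0, -1.0]]
contact_force: [-2.8, -1.3, 8.9]
width: 0.0477
```

Emit:
{"op": "step_arm", "data": {"steps": [[0, 0, 0.03, 0, 0, 0, -1], [0, 0, 0, 0, 0, 0, -1], [0, 0, 0, 0, 0, 0, -1]]}}

```text
clock: 17.92
ee_pos: [0.4805, 0.2578, 0.004]
eef_rot: [[-1.0, -0.021, 0.001], [-0.021, 1.0, 0.0], [-0.001, 0.0, -1.0]]
contact_force: [-5.4, -1.8, 16.9]
width: 0.0478
```

Firm contact at the expected height. I'll ease off the push, then release and withdraw.

Emit:
{"op": "step_arm", "data": {"steps": [[0, 0, -0.045, 0, 0, 0, -1], [0, 0, 0, 0, 0, 0, -1], [0, 0, 0, 0, 0, 0, 0.2], [0, 0, 0, 0, 0, 0, 0.3], [0, 0, 0, 0, 0, 0, 0.4], [0, 0, 0, 0, 0, 0, 0.5], [0, 0, 0, 0, 0, 0, 0.6], [0, 0, 0, 0, 0, 0, 0.6]]}}

```text
clock: 18.58
ee_pos: [0.4804, 0.2577, 0.0035]
eef_rot: [[-1.0, -0.021, -0.0], [-0.021, 1.0, -0.0], [0.0, -0.0, -1.0]]
contact_force: [-0.7, -0.1, -0.5]
width: 0.0684
```

Emit:
{"op": "step_arm", "data": {"steps": [[0, 0, -0.2, 0, 0, 0, 0.6], [0, 0, -0.5, 0, 0, 0, 0.6], [0, 0, -0.8, 0, 0, 0, 0.6], [0, 0, -1, 0, 0, 0, 0.6], [0, 0, -1, 0, 0, 0, 0.6], [0, 0, -1, 0, 0, 0, 0.6], [0, 0, -1, 0, 0, 0, 0.6], [0, -1, -0.5, 0, 0, 0, 0.6], [0, -1, 0, 0, 0, 0, 0.6], [0, -1, 0, 0, 0, 0, 0.6], [0, -1, 0, 0, 0, 0, 0.6], [0, -1, 0, 0, 0, 0, 0.6]]}}

```text
clock: 19.58
ee_pos: [0.4829, 0.1318, 0.1542]
eef_rot: [[-1.0, -0.021, 0.001], [-0.021, 1.0, 0.0], [-0.001, 0.0, -1.0]]
contact_force: [-0.4, 0.3, 0.7]
width: 0.0684
```

Emit:
{"op": "step_arm", "data": {"steps": [[0, -1, 0, 0, 0, 0, 0.6], [0, -1, 0, 0, 0, 0, 0.6], [0, -1, 0, 0, 0, 0, 0.6], [0, 0, 0, 0, 0, 0, 0.6], [0, 0, 0, 0, 0, 0, 0.6]]}}

```text
clock: 20.0
ee_pos: [0.4847, 0.0568, 0.1541]
eef_rot: [[-1.0, -0.019, 0.0], [-0.019, 1.0, 0.0], [-0.0, 0.0, -1.0]]
contact_force: [-0.3, 1.3, 0.0]
width: 0.0683
```

```bash
python3 - <<'E'
from cell import eyes,monitor
from h import *
d=eyes.read_camera("side");t=eyes.read_camera("top")
pickle.dump((d,t),open("s8.pkl","wb"))
a=cv2.resize(d["image"][150:480,60:380],(388,400));b=cv2.resize(t["image"][110:320,90:300],(400,400))
cv2.imwrite("pics/p9.png",np.hstack([a,b]));s=monitor.get_obs();print(s["clock"],s["ee_pos"],s["contact_force"],s["width"])
E
```

```text
20.1 [0.4846065  0.05812151 0.15390823] [-0.06340138  0.75655189 -0.47639327] 0.06860408029837123
```

The picture budget is spent, so I'll check with numbers: find the plate in the tray by colour in both views.

```bash
python3 - <<'E'
from h import *
d,t=pickle.load(open("s8.pkl","rb"))
for nm,c,(y0,y1,x0,x1) in(("top",t,(168,293,125,212)),("side",d,(300,470,105,320))):
    hsv=cv2.cvtColor(c["image"],cv2.COLOR_BGR2HSV);m=np.zeros(hsv.shape[:2],np.uint8)
    m[y0:y1,x0:x1]=((hsv[...,1]<60)&(hsv[...,2]>50))[y0:y1,x0:x1]*255
    n,l,st,ce=cv2.connectedComponentsWithStats(m)
    for i in [i for i in range(1,n) if st[i,4]>300]:
        q=cv2.boxPoints(cv2.minAreaRect(np.argwhere(l==i)[:,::-1].astype(np.float32))) if nm=="top" else cv2.approxPolyDP(cv2.findContours((l==i).astype(np.uint8),0,2)[0][0],6,True)[:,0]
        print(nm,st[i],"centroid",atz(c,*ce[i],.013).round(4),[atz(c,*p,.013).round(4)[:2].tolist() for p in q])
E
```

```text
top [ 134  168   78  125 7252] centroid [0.5203 0.2357 0.013 ] [[0.6472, 0.3267], [0.6455, 0.1839], [0.4144, 0.1811], [0.417, 0.3183]]
side [ 105  300  215   82 7605] centroid [0.5882 0.1848 0.013 ] [[0.7681, 0.2193], [0.6596, 0.3294], [0.6604, 0.1758], [0.4149, 0.1728], [0.4624, 0.0761]]
side [ 161  347  108   66 3438] centroid [0.5258 0.2629 0.013 ] [[0.5991, 0.2869], [0.4604, 0.2847], [0.4597, 0.2362], [0.6004, 0.2398]]
side [ 268  375   52   95 2519] centroid [0.3829 0.2849 0.013 ] [[0.4029, 0.1973], [0.4008, 0.3355], [0.3476, 0.3099]]
side [ 105  402  134   68 4585] centroid [0.5433 0.3746 0.013 ] [[0.6364, 0.353], [0.5725, 0.4178], [0.4322, 0.3506]]
```

```bash
python3 -c "
from cell import env;print(env.finish_job())"
```

```text
the job is handed in; nothing more can be done
None
```

The single-hole plate is lying flat inside the cardboard tray, and the job was handed in at about 20 s on the robot's clock, against the 48 s limit.

- **How it was done:** The shut fingers pulled the plate along its lane from behind until about 46 mm stuck out over the front edge. I pinched it across its width there and carried it over. It was lowered until it touched the tray floor (17 N at most), then released and the arm drawn back.
- **Regrasp:** My first pinch held only the upper part of the plate's sides. I set it back on the stand and gripped about 3 mm deeper before lifting it off.
- **Last checks:** From the side camera, the plate measures 140 x 49 mm at the expected height, about x 0.460–0.600 and y 0.236–0.287. That is flat and well inside the walls. The two other plates looked unmoved in the transfer picture, and the arm was clear of everything.
- **Checks that failed or disagreed:**
  - The gripper read about 47.6 mm on the 50 mm plate.
  - A tilt estimate in flight was unreliable: one solution was unusable and the other gave an 8° roll that the later checks did not bear out.
  - The final top-camera colour mask failed; it did not separate the plate, probably because of the arm in view.
  - The 12-picture limit stopped me viewing the last picture, so the final check is by numbers only.

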